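Temperature check through the lid port of a cooling pot

TASK

Check the temperature in the covered steel pot that is cooling on its cork trivet: first swing the small vent cover on the lid well aside so that the round port is fully open, then take the probe thermometer out of its stand by its handle and lower the stem straight down through the port until its tip is about halfway down inside the pot. The stem and tip must never touch the pot, the port or the cover, since metal contact spoils the reading. Finish while holding the thermometer there in the gripper, upright, still and with its stem in the middle of the port (do not let go or put it down), and leave the other things on the worktop where they stand.

Things in the scene. Friction and masses are not known exactly. Their poses are not given: they have to be found in the camera images.
- pot: low steel pot on a round cork trivet, fixed. Origin on the worktop under its centre, z up. In its frame (mm): trivet z 0-10; wall 196 across to z 95, inner floor z 15; slightly domed steel lid, top z 101; round black lid knob at (0, 0), 35 across, top z 128; probe port at (-50, 0); two side loop handles reach y +-135 at z 79
- port (a point): centre of the top rim of the probe port, a short upright steel collar on the lid: outside 28 mm, round bore 20 mm, 12 mm long, rim 8 mm above the lid and 109 mm above the worktop; below it the pot is empty, the inner floor 94 mm below this point. Axes parallel to the pot's, z up
- vent_cover (a joint): angle of the vent cover, a steel disc 31 mm across, 3 mm thick, that swivels level just above the port's rim on an upright pin; 0 = centred over the port; grows clockwise seen from above, towards the lid's outside, stop at 1.6. Starts at 0 to 0.3; port wholly uncovered from about 0.9. Light friction (0.7 N at the knob), stays where left
- cover_knob (a point): centre of the top of the cover's black knob: upright round peg, 12.4 mm across, 20 mm tall above the disc, on the disc's centre, 30 mm from the pivot; top 134 mm above the worktop. Moves with the cover
- cover_pivot (a point): axis of the cover's upright pivot pin, at the height of the disc's top (114 mm above the worktop); in the pot's frame at (-50, 30)
- thermometer: probe thermometer, 189 mm long, about 70 g: steel stem 6 mm across, 100 mm long, pointed tip; black collar 23 mm across, 6 mm thick; white rounded handle 18 (its x) by 28 (its y) by 76 mm tall, display on its -x face, 7 mm eye on top. Origin at the stem's tip, z up towards the handle. Stands upright in its stand, collar on the stand's rim
- grip (a point): point in the middle of the thermometer's handle at a good height to grip it, 140 mm above the tip (the handle reaches from 106 to 182 mm above the tip); same axes as the thermometer
- tip (a point): tip of the thermometer's stem
- stand: steel thermometer stand fixed to the worktop: round foot 74 mm across, upright tube 25 mm across with an 11 mm bore, rim 112 mm above the worktop. Origin on the worktop on the tube's axis. The thermometer must be lifted more than 100 mm to clear the rim
- yoghurt_tub: bystander: small plastic yoghurt tub, 72 mm across, 71 mm tall; origin at the centre of its underside
- egg_timer: bystander: round kitchen timer with a domed top, 63 mm across, 53 mm tall; origin at the centre of its underside
- pepper_mill: bystander: turned wooden pepper mill, 58 mm across, 160 mm tall; origin at the centre of its underside
Not all that is in view belongs to the job. Leave any orange look-alike of the stand alone.

How it is judged (in metres and radians):
On the way, in this order (a step that is already met when the one before it is completed fails the run):
1. the vent cover is swung well aside, the port fully open (value of joint vent_cover above 0.95 rad), for 0.2 s.
2. the thermometer is drawn out of its stand, held in the fingers, its tip above the stand's rim (z of tip in the frame of stand above 0.115 m and contact force between thermometer and the fingers above 0.5 N), for 0.2 s.
At the end, for the whole second after the job is handed in: Held in the fingers only, the thermometer stands in the open port (cover past 0.95 rad): tip 30 to 76 mm below the port's rim (halfway is 53), stem axis within 5 mm of the port's centre along its own x and y, upright within 0.10 rad, at rest (0.02 m/s, 0.15 rad/s) (z of tip in the frame of port between -0.076 and -0.03 m and x of port in the frame of thermometer between -0.005 and 0.005 m and y of port in the frame of thermometer between -0.005 and 0.005 m and angle between thermometer's own z axis and vertical below 0.1 rad and contact force between thermometer and the fingers above 0.5 N and contact force between thermometer and pot below 0.05 N and contact force between thermometer and stand below 0.05 N and linear speed of thermometer below 0.02 m/s and angular speed of thermometer below 0.15 rad/s and value of joint vent_cover above 0.95 rad); the arm keeps its last pose, push and grip.
It fails at once if the thermometer touches the pot, its lid, the port or the cover (contact force between thermometer and pot above 0.3 N).
It fails at once if the yoghurt tub, the egg timer or the pepper mill is shifted by more than 3 cm (distance of any of yoghurt_tub, egg_timer, pepper_mill from where it was at the start of the episode above 0.03 m).
It also fails if it takes over 54 s, if anything falls off the work surface, if the arm or the gripper's body presses on something with over 40 N, if the wrist force passes 120 N, or if a joint passes its speed limit or range.

ROBOT

A 6-joint arm with a two-finger parallel gripper is mounted at the origin on a cart in front of the work surface, level with it; the furniture and walls round the work are solid. World frame = base frame: x ahead of the robot, y to its left, z up, the work surface at z = 0. Lengths are in m, angles in degrees, forces in N, time in s.
With the tool pointing down it reaches from about 0.15 to 0.775 m from the base axis. Payload 6.1 kg.
Tool frame: the origin (TCP) lies between the finger pads; the fingertips stand 11 mm ahead of it and the grasp point (between the pads) lies 8 mm behind it; z points along the fingers, y is the line along which they close (so a half turn about z gives the same grasp; the last joint's range is limited). The gripper opens to 85 mm and grips with 20 to 120 N. Pads are 22 mm wide; open, the fingers measure 114 mm over their backs; the gripper's body (76 mm by 85 mm) begins 54 mm behind the grasp point. The pads swing forward as they close: fully open they stand 13 mm farther back than shut.
Start: joints at [74.083, 7.208, -2.269, 80.523, 0, 90], TCP at [0.144, 0.505, 0.242] pointing down, gripper open.
Joint ranges: [-155.77, 155.77], [-54.66, 111.73], [-72.52, 77.12], [-102.08, 115.82], [-83.92, 84.16], [-180, 180]. Speed limits (degrees/s): [136.94, 136.94, 172.46, 180, 180, 180].

INTERFACE

Orientations are given as [roll, pitch, yaw] about the fixed x, y, z axes, in that order (R = Rz(yaw) Ry(pitch) Rx(roll)).
In Python, from bench import read_state, camera, close_job gives the robot as it stands. The module is installed in compiled form; this text tells all that it offers.
- The arm moves only by the tool carry_out, never from a script. Its argument "commands" is a list of rows, each an object of numbers: "tx", "ty", "tz": the shift along the tool's x, y, z as a fraction of full scale; "rx", "ry", "rz": the turn, a rotation vector about the tool's x, y, z as a fraction of full scale; "gripper": the opening, from -1 (shut) to 1 (fully open). In form: [{"tx": .., "ty": .., "tz": .., "rx": .., "ry": .., "rz": .., "gripper": ..}, ...]. A call has 1 to 5 rows; each row is the pose to reach, as a shift and turn from the pose commanded when the call began, along the tool's axes at that moment; what a row does not reach only later rows make up. Full scale, the value 1, is 10 cm for a shift and 45 degrees for a turn. A row lasts 1/10 s, in which the tool goes at most 50 mm and 8.59 degrees, less where a joint would pass 70% of its speed; a pose out of reach is approached as far as the arm can. A call with a number of a shift or a turn outside -1 to 1 is refused whole. A call with a gripper value outside its range is refused whole. The fingers move at their own pace and stop on an object; "newtons" is the grip in N (left out, the last holds). Time passes only in rows, so rows that repeat a pose let the fingers close. It gives the time, the measured TCP pose, the force, the opening and the grip force at its end, in the units of the state.
- read_state(): the state, without advancing time (a new reading comes with each control period).
- camera(name): name is "scene" or "side" or "wrist"; returns a dict with "image" (420x560x3 uint8, blue, green, red), "fx", "fy", "cx", "cy" (pixels), "k1" (the pictures are not rectified: a ray, as slopes to the right and down, at radius r is drawn at 1 + k1 r^2 times it, then the intrinsics apply), "R" (3x3) and "t" (3): a world point X has camera coordinates R X + t. Camera axes: x right, y down, z forward; pixel columns grow to the right and rows downward; lengths in m; the calibration is good to about 2 mm. A picture is of the moment at which its call begins. There is no depth.
- close_job(): hands the job in; it is judged then, once.
The state is a dict: "time": time; "q": joint angles; "qvel": joint speeds; "joint_torque": joint torques, N m; "ee_pos": TCP position; "tool_rot": TCP orientation; "contact_force": force on the tool from outside, world axes, zero at the start; "wrist_torque": the same for the moment, N m; "opening": finger opening in m; "gripper_force": force on a finger pad.
Only numpy, scipy, OpenCV 4.12 (cv2) and the standard library are available. Lean on these libraries where they do the work, as an engineer would, in place of code of your own. Each camera call takes 0.05 s, during which the arm holds its last target. There are 200 camera calls.

## Working session

There is one attempt and no reset: what is moved stays moved. The work goes in short steps, Python scripts to look and compute and a tool call to move; the robot and the scene stay as the last step left them, time stands still between calls to the robot, and variables do not carry over. Pictures are saved under pics/ and viewed, at most 10 in all, crops included, and the job is handed in when it is done.

Besides the shell and the picture viewer there is one more tool, called after "Request:" as name(argument=value, ...) on one line, values as JSON. carry_out: Moves the arm, as the interface text tells. Shift numbers are shares of 10 cm and turn numbers shares of 45 degrees, none past 1 either way. Its arguments: {"type":"object","properties":{"commands":{"type":"array","items":{"type":"object","properties":{"tx":{"type":"number"},"ty":{"type":"number"},"tz":{"type":"number"},"rx":{"type":"number"},"ry":{"type":"number"},"rz":{"type":"number"},"gripper":{"type":"number"}}}},"newtons":{"type":"number"}},"required":["commands"]}

```bash
mkdir -p pics
cat > h.py <<'E'
import numpy as np, cv2, json
from bench import read_state, camera, close_job
def snap(n,f):
    c=camera(n); cv2.imwrite(f'pics/{f}.png',c['image'])
    np.save(f'pics/{f}.npy',c,allow_pickle=True); return c
def load(f): return np.load(f'pics/{f}.npy',allow_pickle=True).item()
def ray(c,u,v):
    d=np.array([[(u-c['cx'])/c['fx'],(v-c['cy'])/c['fy']]])
    r=d.copy()
    for _ in range(20): r=d/(1+c['k1']*(r**2).sum())
    R=np.array(c['R']);t=np.array(c['t'])
    w=R.T@np.array([*r[0],1]); return -R.T@t, w/np.linalg.norm(w)
def plane(c,u,v,z):
    o,w=ray(c,u,v); return o+w*(z-o[2])/w[2]
def tri(l):
    A=0;b=0
    for c,u,v in l:
        o,w=ray(c,u,v);P=np.eye(3)-np.outer(w,w);A=A+P;b=b+P@o
    X=np.linalg.solve(A,b)
    return X,[np.linalg.norm((np.eye(3)-np.outer(w,w))@(X-o)) for o,w in (ray(*q) for q in l)]
def proj(c,X):
    p=np.array(c['R'])@np.array(X)+np.array(c['t']);s=p[:2]/p[2];s=s*(1+c['k1']*(s@s))
    return s*[c['fx'],c['fy']]+[c['cx'],c['cy']]
E
python3 - <<'E'
from h import *
for n in ['scene','side','wrist']:
    c=snap(n,n+'0'); print(n,c['fx'],c['k1'],-np.array(c['R']).T@np.array(c['t']))
a=[cv2.imread(f'pics/{n}0.png') for n in ['scene','side']]
print(read_state())
E
```

```text
scene 412.6868891880242 -0.12653356149307826 [-0.04108027 -0.67465305  0.53390461]
side 385.87444192323517 -0.08852728137158154 [0.20806954 0.48268431 0.66963141]
wrist 375.0101136806221 -0.08563890333027499 [0.06336029 0.52831018 0.37365186]
{'time': 0.15, 'q': array([ 7.40838571e+01,  7.23264185e+00, -2.31288488e+00,  8.05221145e+01,
       -2.17768906e-03,  9.00008195e+01]), 'qvel': array([ 0.11525321, -0.14986947,  0.17669091, -0.05286175, -0.04762518,
       -0.01579411]), 'joint_torque': array([-2.69454984e-03, -4.36277533e+01,  3.53149116e+01,  1.36815177e-02,
       -2.11898390e-05,  1.65160259e-05]), 'ee_pos': array([0.14390129, 0.5045903 , 0.24171547]), 'tool_rot': array([-1.79932359e+02,  2.17865498e-03,  1.64083040e+02]), 'contact_force': array([ 0.01806147,  0.43160146, -0.65344424]), 'wrist_torque': array([ 0.01520459,  0.0233197 , -0.03693355]), 'gripper_force': 0.0, 'opening': 0.0854431577907097}
```

View pics/scene0.png

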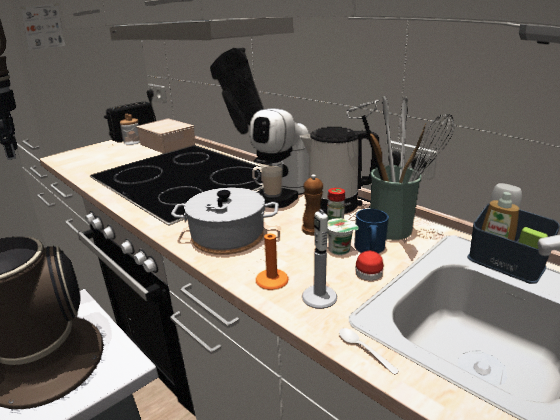

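View pics/side0.png

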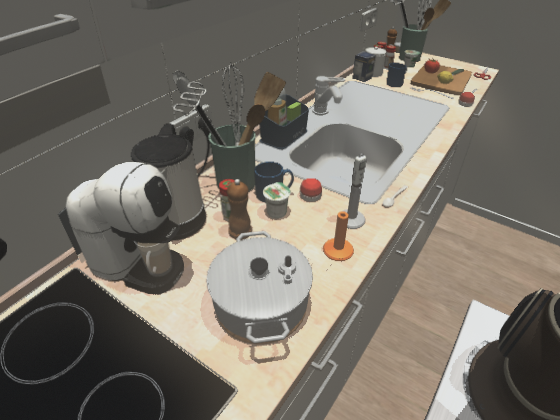

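View pics/wrist0.png

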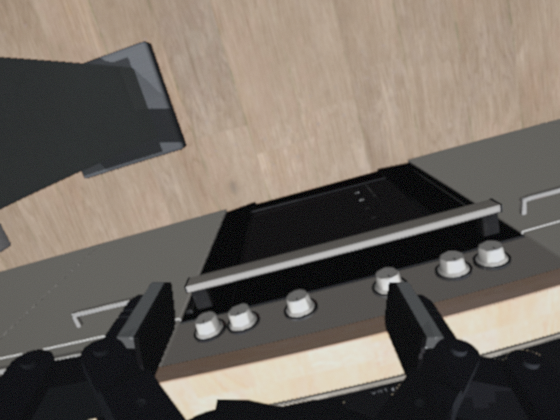

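The scene view shows the pot at (225,215), with its lid knob near (224,196) and the vent cover near (208,208). The thermometer's white handle is at (320,230), in the steel stand at (320,295). The side view has the pot at (260,285), the knob at (260,267), the vent peg at (288,262) and the thermometer at (357,185). The wrist view shows only the oven front.

Candidates for the stand: steel (320,295) or orange look-alike (270,280), so I choose the steel one with the handle on top. Candidates for the cover knob: peg in side view (288,262) or the big lid knob (260,267), so I choose the small peg. I'll check both in close crops.

Run:
```python
from h import *
a=cv2.imread('pics/scene0.png');b=cv2.imread('pics/side0.png')
def cr(i,x,y,w,h,s): return cv2.resize(i[y:y+h,x:x+w],None,fx=s,fy=s,interpolation=cv2.INTER_CUBIC)
o=np.zeros((600,800,3),np.uint8)
o[:300,:400]=cr(a,180,180,100,75,4)
o[300:,:400]=cr(b,230,235,100,75,4)
o[:600,400:600]=cr(a,300,205,40,120,5)
o[:600,600:]=cr(b,337,145,40,120,5)
cv2.imwrite('pics/comp.png',o)
```

```text
(no output)
```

View pics/comp.png

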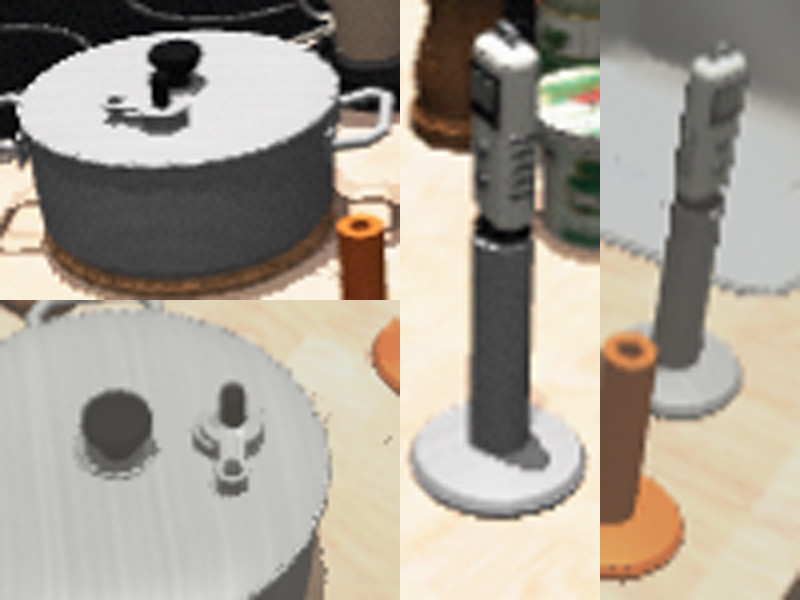

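The crops confirm it. The peg on the vent disc is the small black cylinder at scene (220,199.5) / side (288,256.5), with its pivot at scene (208,205) / side (288,276.5). The white handle stands on the steel tube, with its top at scene (320,213) / side (361,157). The orange stand is empty.

Run:
```python
from h import *
a=load('scene0');b=load('side0')
P=lambda n,p,q:print(n,*[np.round(x,4) for x in tri([(a,*p),(b,*q)])])
P('potknob128',(223.75,191),(259.3,263))
P('covknob134',(220,199.5),(288,256.5))
P('pivot',(208.3,205),(288,277))
P('thtop194',(320.4,213),(361,157))
P('rim112',(320.5,252.5),(356.3,186))
for n,q in [('cov',.134)]:
  print(plane(a,220,199.5,q),plane(b,288,256.5,q))
print('rim',plane(a,320.5,252.5,.112),plane(b,356.3,186,.112))
print('knob',plane(a,223.75,191,.128),plane(b,259.3,263,.128))
# stand foot by ellipse, plane z~.008
print('foot',plane(a,300+498/5-0,205+455/5,.006),plane(b,337+(690-600)/5,145+370/5,.006))
for c,n in((a,'a'),(b,'b')): print(n,c['R'][2])
# bystanders
print('tub',plane(a,340,228,.071),plane(b,277,190,.071),'mill',plane(a,313,182,.15),plane(b,236,190,.15),'timer',plane(a,370,262,.04),plane(b,311,187,.04))
```

```text
potknob128 [0.5173 0.1044 0.1278] [0.0017 0.0017]
covknob134 [0.4779 0.0648 0.1318] [0.0006 0.0006]
pivot [0.46   0.0925 0.1138] [0.001 0.001]
thtop194 [ 0.4819 -0.2395  0.1944] [0.0012 0.0012]
rim112 [ 0.4828 -0.241   0.1097] [0.001 0.001]
[0.47415131 0.06030256 0.134     ] [0.47745276 0.06606125 0.134     ]
rim [ 0.48145287 -0.24292328  0.112     ] [ 0.48070949 -0.2369841   0.112     ]
knob [0.51982486 0.10562263 0.128     ] [0.51532967 0.10563863 0.128     ]
foot [ 0.59292052 -0.36366617  0.006     ] [ 0.47184845 -0.24177881  0.006     ]
a [ 0.62892399  0.63685003 -0.44595589]
b [ 0.43361074 -0.63530071 -0.63904205]
tub [ 0.6454854  -0.16490265  0.071     ] [ 0.66006066 -0.15785787  0.071     ] mill [ 0.67126667 -0.05784335  0.15      ] [ 0.67511122 -0.02141988  0.15      ] timer [ 0.61297308 -0.27375087  0.04      ] [ 0.61539835 -0.25480328  0.04      ]
```

Request:
carry_out(commands=[{"tx": -0.96,"ty": -0.72,"tz": -0.3,"rz": 0.82,"gripper": 1},{"tx": -0.96,"ty": -0.72,"tz": -0.3,"rz": 0.82,"gripper": 1},{"tx": -0.96,"ty": -0.72,"tz": -0.3,"rz": 0.82,"gripper": 1},{"tx": -0.96,"ty": -0.72,"tz": -0.3,"rz": 0.82,"gripper": 1},{"tx": -0.96,"ty": -0.72,"tz": -0.3,"rz": 0.82,"gripper": 1}])

```text
schema error: expected keys tx, ty, tz, rx, ry, rz, gripper
```

Request:
carry_out(commands=[{"tx": -1,"rz": 0.82,"gripper": 1},{"tx": -1,"rz": 0.82,"gripper": 1},{"tx": -1,"rz": 0.82,"gripper": 1},{"tx": -1,"rz": 0.82,"gripper": 1},{"tx": -1,"rz": 0.82,"gripper": 1}])

```text
schema error: expected keys tx, ty, tz, rx, ry, rz, gripper
```

Request:
carry_out(commands=[{"tx": -0.96,"ty": -0.72,"tz": -0.3,"rx": 0,"ry": 0,"rz": 0.82,"gripper": 1},{"tx": -0.96,"ty": -0.72,"tz": -0.3,"rx": 0,"ry": 0,"rz": 0.82,"gripper": 1},{"tx": -0.96,"ty": -0.72,"tz": -0.3,"rx": 0,"ry": 0,"rz": 0.82,"gripper": 1},{"tx": -0.96,"ty": -0.72,"tz": -0.3,"rx": 0,"ry": 0,"rz": 0.82,"gripper": 1},{"tx": -0.96,"ty": -0.72,"tz": -0.3,"rx": 0,"ry": 0,"rz": 0.82,"gripper": 1}])

```text
time: 0.65
ee_pos: [0.2172, 0.4086, 0.2726]
tool_rot: [180.0, -0.0, 126.8]
contact_force: [-0.3, -1.0, -0.3]
opening: 0.0852
gripper_force: 0.0
```

Request:
carry_out(commands=[{"tx": -1,"ty": 0,"tz": 0,"rx": 0,"ry": 0,"rz": 0.82,"gripper": 1},{"tx": -1,"ty": 0,"tz": 0,"rx": 0,"ry": 0,"rz": 0.82,"gripper": 1},{"tx": -1,"ty": 0,"tz": 0,"rx": 0,"ry": 0,"rz": 0.82,"gripper": 1},{"tx": -1,"ty": 0,"tz": 0,"rx": 0,"ry": 0,"rz": 0.82,"gripper": 1},{"tx": -1,"ty": 0,"tz": 0,"rx": 0,"ry": 0,"rz": 0.82,"gripper": 1}])

```text
time: 1.15
ee_pos: [0.2773, 0.329, 0.2722]
tool_rot: [-180.0, 0.0, 90.0]
contact_force: [1.0, 0.7, -0.7]
opening: 0.0854
gripper_force: 0.0
```

Request:
carry_out(commands=[{"tx": -0.9,"ty": 0.67,"tz": 0,"rx": 0,"ry": 0,"rz": 0,"gripper": 1},{"tx": -0.9,"ty": 0.67,"tz": 0,"rx": 0,"ry": 0,"rz": 0,"gripper": 1},{"tx": -0.9,"ty": 0.67,"tz": 0,"rx": 0,"ry": 0,"rz": 0,"gripper": 1}])

```text
time: 1.45
ee_pos: [0.3459, 0.2372, 0.2721]
tool_rot: [180.0, 0.1, 90.1]
contact_force: [0.1, 0.2, -0.8]
opening: 0.0854
gripper_force: 0.0
```

Request:
carry_out(commands=[{"tx": -0.9,"ty": 0.67,"tz": 0,"rx": 0,"ry": 0,"rz": 0,"gripper": 1},{"tx": -0.9,"ty": 0.67,"tz": 0,"rx": 0,"ry": 0,"rz": 0,"gripper": 1},{"tx": -0.9,"ty": 0.67,"tz": 0,"rx": 0,"ry": 0,"rz": 0,"gripper": 1}])

```text
time: 1.75
ee_pos: [0.4136, 0.1475, 0.2719]
tool_rot: [180.0, 0.0, 90.0]
contact_force: [-1.3, 0.5, -0.1]
opening: 0.0852
gripper_force: 0.0
```

Request:
carry_out(commands=[{"tx": -0.83,"ty": 0.66,"tz": 0,"rx": 0,"ry": 0,"rz": 0,"gripper": 1},{"tx": -0.83,"ty": 0.66,"tz": 0,"rx": 0,"ry": 0,"rz": 0,"gripper": 1},{"tx": -0.83,"ty": 0.66,"tz": 0,"rx": 0,"ry": 0,"rz": 0,"gripper": 1},{"tx": -0.83,"ty": 0.66,"tz": 0,"rx": 0,"ry": 0,"rz": 0,"gripper": 1}])

```text
time: 2.15
ee_pos: [0.4786, 0.0671, 0.2717]
tool_rot: [-179.9, -0.0, 90.1]
contact_force: [-0.6, -0.3, -0.7]
opening: 0.0853
gripper_force: 0.0
```

Run:
```python
from h import *
c=snap('wrist','w1'); print(read_state()['ee_pos'], np.round(c['R'],3), -np.array(c['R']).T@c['t'])
for n,X in dict(cov=(.477,.0665,.134),piv=(.4602,.0926,.114),port=(.4807,.0707,.109),knob=(.517,.105,.128)).items(): print(n,proj(c,X))
```

```text
[0.47799286 0.06789487 0.2719203 ] [[ 1.     0.003 -0.   ]
 [ 0.003 -0.947  0.322]
 [ 0.001 -0.322 -0.947]] [0.47762751 0.15067018 0.40374087]
cov [278.592156   199.98932896]
piv [257.27642554 160.48745047]
port [283.245513  185.9111651]
knob [332.89648465 147.98136555]
```

View pics/w1.png

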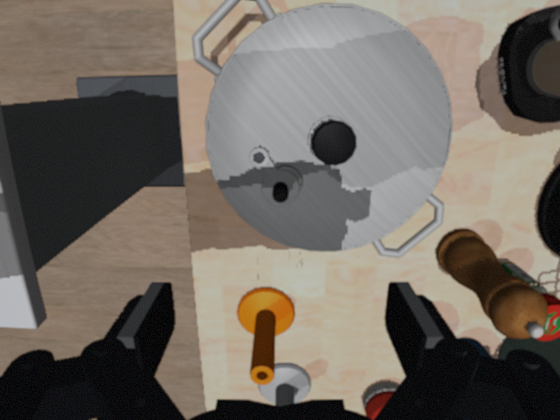

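The wrist view shows the lid knob at (333,142), the cover peg top near (280,196) and the pivot at (260,156), each about 4 px above its prediction. The pot's handles lie along (230,30)–(412,230), which gives a yaw of about 42°. I'll refine with the third view.

Run:
```python
from h import *
a=load('scene0');b=load('side0');w=load('w1')
g=w['image'].max(2)
for th,(x0,x1,y0,y1) in ((45,(305,365,110,175)),(45,(265,300,175,210))):
    m=(g[y0:y1,x0:x1]<th).astype('uint8'); n,l,s,ce=cv2.connectedComponentsWithStats(m)
    for i in range(1,n):
        if s[i,4]>20: print(s[i]+[x0,y0,0,0,0],ce[i]+[x0,y0])
cv2.imwrite('pics/w1c.png',cv2.resize(w['image'][130:215,240:360],None,fx=6,fy=6,interpolation=cv2.INTER_CUBIC))
```

```text
[ 312  121   43   43 1417] [333.3634439  142.52928723]
[273 182  15  20 247] [280.048583   191.48582996]
```

View pics/w1c.png

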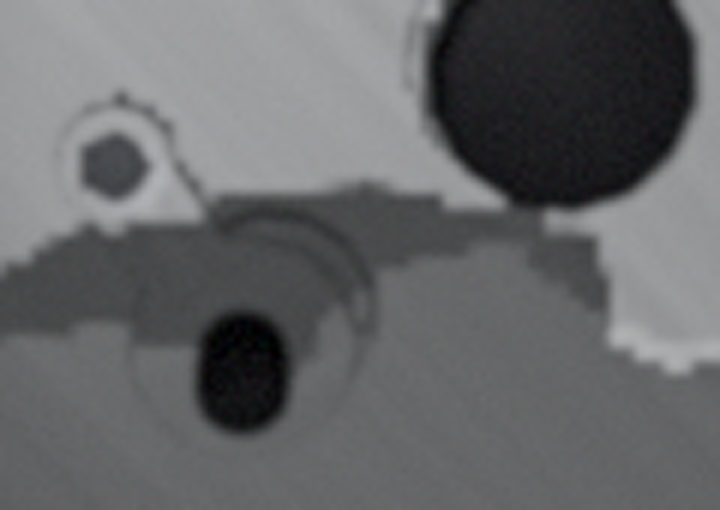

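Run:
```python
from h import *
a=load('scene0');b=load('side0');w=load('w1')
for n,p,q,r,z in (('knob',(223.75,191),(259.3,263),(333.4,143),.126),('cov',(220,199.5),(288,256.5),(280.3,195),.134),('piv',(208.3,205),(288,277),(258.8,157.5),.115)):
    X,e=tri([(a,*p),(b,*q),(w,*r)]); print(n,np.round(X,4),np.round(e,4),'w@z',np.round(plane(w,*r,z),4))
print(plane(w,240+243/6,130+367/6,.124), plane(w,240+243/6,130+335/6,.111)) # disc centre approx
```

```text
knob [0.5175 0.1063 0.1276] [0.0024 0.0022 0.0023] w@z [0.5175 0.1084 0.126 ]
cov [0.4783 0.067  0.1313] [0.0009 0.0024 0.0025] w@z [0.4783 0.0704 0.134 ]
piv [0.4607 0.0936 0.1134] [0.0009 0.0017 0.0014] w@z [0.4615 0.0952 0.115 ]
[0.47844059 0.07054756 0.124     ] [0.47846178 0.07130071 0.111     ]
```

Request:
carry_out(commands=[{"tx": 0,"ty": 0,"tz": 0.4,"rx": 0,"ry": 0,"rz": 0,"gripper": -0.3},{"tx": 0,"ty": 0,"tz": 0.7,"rx": 0,"ry": 0,"rz": 0,"gripper": -0.3},{"tx": 0,"ty": 0,"tz": 0.9,"rx": 0,"ry": 0,"rz": 0,"gripper": -0.3},{"tx": 0,"ty": 0,"tz": 0.9,"rx": 0,"ry": 0,"rz": 0,"gripper": -0.3},{"tx": 0,"ty": 0,"tz": 0.9,"rx": 0,"ry": 0,"rz": 0,"gripper": -0.3}])

```text
time: 2.7
ee_pos: [0.4776, 0.0688, 0.183]
tool_rot: [-180.0, -0.0, 90.4]
contact_force: [-0.2, 0.2, 0.9]
opening: 0.0295
gripper_force: 0.0
```

Run:
```python
from h import *
c=snap('side','s2');w=snap('wrist','w2'); print(read_state()['ee_pos'])
o=np.zeros((600,800,3),np.uint8)
o[:300,:400]=cv2.resize(c['image'][215:290,240:340],(400,300),interpolation=cv2.INTER_CUBIC)
d=snap('scene','a2'); o[:300,400:]=cv2.resize(d['image'][160:235,180:280],(400,300),interpolation=cv2.INTER_CUBIC)
o[300:,:400]=cv2.resize(w['image'],(400,300))
cv2.imwrite('pics/c2.png',o)
```

```text
[0.47871589 0.06848558 0.1839752 ]
```

View pics/c2.png

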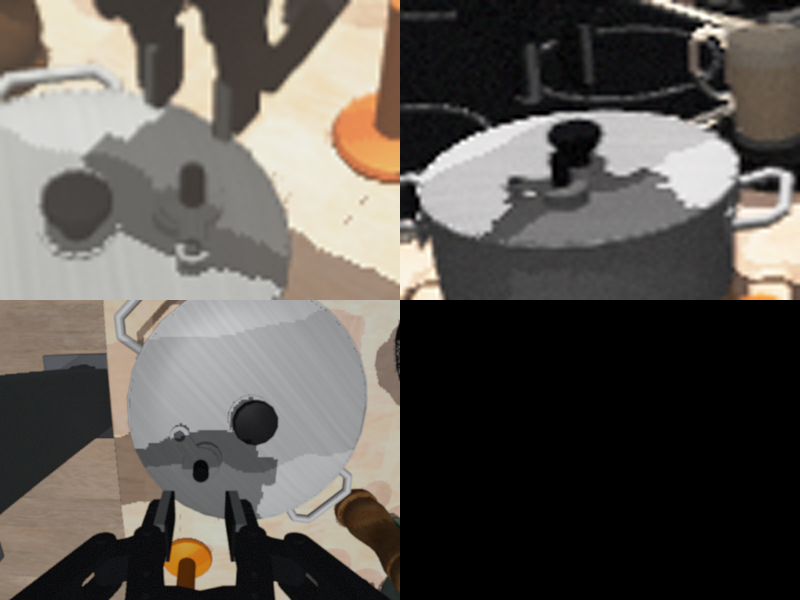

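The peg (wrist panel at (200,470)) sits midway between the fingers in x. I'll descend around it and push towards -x.

Request:
carry_out(commands=[{"tx": 0,"ty": 0,"tz": 0.25,"rx": 0,"ry": 0,"rz": 0,"gripper": -0.3},{"tx": 0,"ty": 0,"tz": 0.4,"rx": 0,"ry": 0,"rz": 0,"gripper": -0.3},{"tx": 0,"ty": 0,"tz": 0.52,"rx": 0,"ry": 0,"rz": 0,"gripper": -0.3},{"tx": 0,"ty": 0,"tz": 0.52,"rx": 0,"ry": 0,"rz": 0,"gripper": -0.3}])

```text
time: 3.25
ee_pos: [0.4778, 0.0676, 0.1295]
tool_rot: [-179.9, 0.0, 90.3]
contact_force: [-0.2, -0.3, 0.1]
opening: 0.0299
gripper_force: 0.0
```

Request:
carry_out(commands=[{"tx": 0,"ty": -0.1,"tz": 0,"rx": 0,"ry": 0,"rz": 0,"gripper": -0.3},{"tx": 0,"ty": -0.16,"tz": 0,"rx": 0,"ry": 0,"rz": 0,"gripper": -0.3},{"tx": 0,"ty": -0.22,"tz": 0,"rx": 0,"ry": 0,"rz": 0,"gripper": -0.3},{"tx": 0,"ty": -0.25,"tz": 0,"rx": 0,"ry": 0,"rz": 0,"gripper": -0.3},{"tx": 0,"ty": -0.25,"tz": 0,"rx": 0,"ry": 0,"rz": 0,"gripper": -0.3}])

```text
time: 3.75
ee_pos: [0.4526, 0.0677, 0.1307]
tool_rot: [180.0, -0.0, 90.3]
contact_force: [-0.3, -0.1, 0.4]
opening: 0.0302
gripper_force: 0.0
```

Request:
carry_out(commands=[{"tx": 0,"ty": -0.05,"tz": 0,"rx": 0,"ry": 0,"rz": 0,"gripper": -0.3},{"tx": 0,"ty": -0.1,"tz": 0,"rx": 0,"ry": 0,"rz": 0,"gripper": -0.3},{"tx": 0,"ty": -0.15,"tz": 0,"rx": 0,"ry": 0,"rz": 0,"gripper": -0.3},{"tx": 0,"ty": -0.15,"tz": 0,"rx": 0,"ry": 0,"rz": 0,"gripper": -0.3}])

```text
time: 4.15
ee_pos: [0.4374, 0.0675, 0.1302]
tool_rot: [-180.0, -0.0, 90.3]
contact_force: [1.1, -0.6, 0.8]
opening: 0.0298
gripper_force: 0.0
```

Request:
carry_out(commands=[{"tx": 0,"ty": 0.05,"tz": 0,"rx": 0,"ry": 0,"rz": 0,"gripper": -0.1},{"tx": 0,"ty": 0.05,"tz": 0,"rx": 0,"ry": 0,"rz": 0,"gripper": -0.1},{"tx": 0,"ty": 0.05,"tz": -0.5,"rx": 0,"ry": 0,"rz": 0,"gripper": -0.1},{"tx": 0,"ty": 0.05,"tz": -1,"rx": 0,"ry": 0,"rz": 0,"gripper": 1},{"tx": 0,"ty": 0.05,"tz": -1,"rx": 0,"ry": 0,"rz": 0,"gripper": 1}])

```text
time: 4.65
ee_pos: [0.4459, 0.0677, 0.2364]
tool_rot: [179.5, -0.1, 90.3]
contact_force: [0.8, -0.0, -0.2]
opening: 0.0665
gripper_force: 0.0
```

Run:
```python
from h import *
c=snap('side','s3');w=snap('wrist','w3');s=read_state();print(s['ee_pos'],s['tool_rot'])
for n,X in dict(piv=(.4615,.0945,.114),port=(.4815,.0725,.109)).items(): print(n,proj(c,X),proj(w,X))
o=np.zeros((600,800,3),np.uint8)
o[:300,:400]=cv2.resize(c['image'][215:290,240:340],(400,300),interpolation=cv2.INTER_CUBIC)
o[:,400:]=cv2.resize(w['image'][130:280,200:300],(400,600),interpolation=cv2.INTER_CUBIC)
cv2.imwrite('pics/c3.png',o)
```

```text
[0.44417158 0.06750148 0.23137352] [ 1.79864331e+02 -1.53289003e-02  9.02782121e+01]
piv [286.44591965 276.82276376] [303.60081003 169.86013518]
port [284.17735463 266.56386925] [330.19193812 198.51098097]
```

View pics/c3.png

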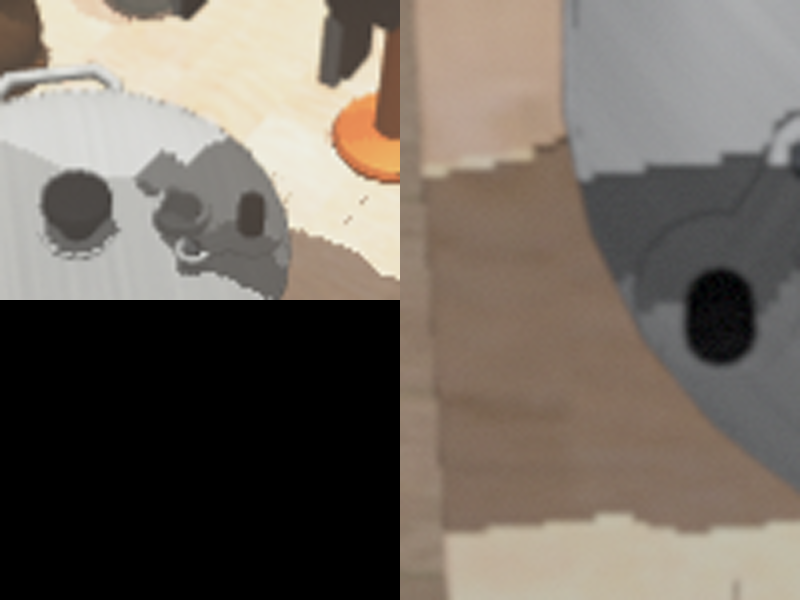

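The cover peg is now at side (302,266) / wrist (280,215), swung well outward, and the port is open beside it at wrist (330,198). Next I'll move to the thermometer, taking pictures on the way.

Request:
carry_out(commands=[{"tx": -0.5,"ty": 0.18,"tz": -0.5,"rx": 0,"ry": 0,"rz": 0,"gripper": 1},{"tx": -1,"ty": 0.36,"tz": -0.9,"rx": 0,"ry": 0,"rz": 0,"gripper": 1},{"tx": -1,"ty": 0.36,"tz": -0.9,"rx": 0,"ry": 0,"rz": 0,"gripper": 1},{"tx": -1,"ty": 0.36,"tz": -0.9,"rx": 0,"ry": 0,"rz": 0,"gripper": 1},{"tx": -1,"ty": 0.36,"tz": -0.9,"rx": 0,"ry": 0,"rz": 0,"gripper": 1}])

```text
time: 5.25
ee_pos: [0.4798, -0.0328, 0.3188]
tool_rot: [-179.9, -0.0, 90.2]
contact_force: [0.3, 0.4, -0.2]
opening: 0.0855
gripper_force: 0.0
```

Run:
```python
from h import *
w=snap('wrist','w4');print(read_state()['ee_pos'])
```

```text
[ 0.47931948 -0.03224939  0.31843589]
```

Request:
carry_out(commands=[{"tx": -0.5,"ty": 0,"tz": 0,"rx": 0,"ry": 0,"rz": 0,"gripper": 1},{"tx": -1,"ty": 0,"tz": 0,"rx": 0,"ry": 0,"rz": 0,"gripper": 1},{"tx": -1,"ty": 0,"tz": 0,"rx": 0,"ry": 0,"rz": 0,"gripper": 1},{"tx": -1,"ty": 0,"tz": 0,"rx": 0,"ry": 0,"rz": 0,"gripper": 1}])

```text
time: 5.7
ee_pos: [0.4795, -0.1321, 0.3187]
tool_rot: [-179.8, -0.1, 90.2]
contact_force: [-0.2, 0.4, 0.7]
opening: 0.085
gripper_force: 0.0
```

Run:
```python
from h import *
w=snap('wrist','w5');print(read_state()['ee_pos'])
```

```text
[ 0.47967565 -0.13144269  0.31904799]
```

Request:
carry_out(commands=[{"tx": -0.5,"ty": 0,"tz": 0,"rx": 0,"ry": 0,"rz": 0,"gripper": 1},{"tx": -1,"ty": 0,"tz": 0,"rx": 0,"ry": 0,"rz": 0,"gripper": 1},{"tx": -1,"ty": 0,"tz": 0,"rx": 0,"ry": 0,"rz": 0,"gripper": 1},{"tx": -1,"ty": 0,"tz": 0,"rx": 0,"ry": 0,"rz": 0,"gripper": 1}])

```text
time: 6.15
ee_pos: [0.4808, -0.2315, 0.3195]
tool_rot: [-179.9, -0.1, 90.3]
contact_force: [0.5, 0.0, -0.4]
opening: 0.0853
gripper_force: 0.0
```

Run:
```python
from h import *
w6=snap('wrist','w6');print(read_state()['ee_pos'])
w3,w4,w5,s3,a=[load(x) for x in('w3','w4','w5','s3','scene0')]
a3=snap('scene','a3')
o=np.zeros((600,800,3),np.uint8)
P=(.4815,.0725,.109);T=(.482,-.240,.19)
def put(c,X,w,h,s,x,y):
    u,v=proj(c,X).round().astype(int);x0=min(max(u-w//2,0),560-w);y0=min(max(v-h//2,0),420-h)
    o[y:y+h*s,x:x+w*s]=cv2.resize(c['image'][y0:y0+h,x0:x0+w],None,fx=s,fy=s,interpolation=cv2.INTER_CUBIC);print((x,y),'origin',x0,y0,'pred',u,v)
put(w3,P,50,40,5,0,0);put(w4,P,50,40,5,250,0);put(s3,P,50,40,5,500,0)
put(w5,T,100,100,4,0,200);put(w6,T,100,100,4,400,200)
cv2.imwrite('pics/c4.png',o)
```

```text
[ 0.48084543 -0.2308922   0.31987012]
(0, 0) origin 305 179 pred 330 199
(250, 0) origin 258 37 pred 283 57
(500, 0) origin 259 247 pred 284 267
(0, 200) origin 233 277 pred 283 327
(400, 200) origin 232 164 pred 282 214
```

View pics/c4.png

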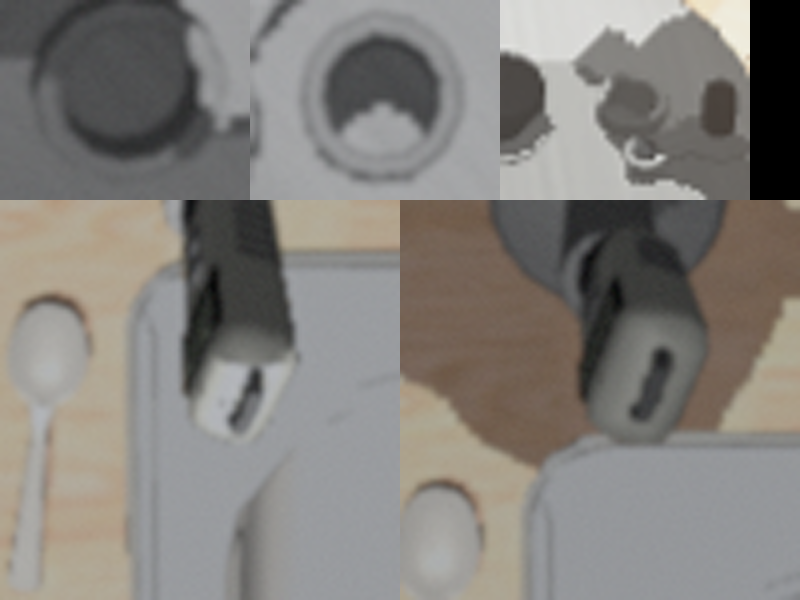

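The port shows as an open ring at w3 (329.6,195.4), w4 (284.4,56.3) and side (286,266.4). The thermometer's top eye is at w6 (295,210) and w5 (294.3,327). Its long side is tilted about 67° and the display faces -x, to the left.

Run:
```python
from h import *
w3,w4,w5,w6,s3,a,b=[load(x) for x in('w3','w4','w5','w6','s3','scene0','side0')]
X,e=tri([(w3,329.6,195.4),(w4,284.4,56.3),(s3,286,266.4)]);print('port',np.round(X,4),np.round(e,4))
for c,u,v in ((w3,329.6,195.4),(w4,284.4,56.3),(s3,286,266.4)): print(plane(c,u,v,.109).round(4))
X,e=tri([(w5,294.3,327),(w6,295,210)]);print('eye',X.round(4),np.round(e,4))
f=lambda c,x,y,ox,oy,cx: (c,ox+(x-cx)/4,oy+(y-200)/4)
for q in ((f(w6,640,415,232,164,400),f(w6,665,350,232,164,400)),(f(w5,235,425,233,277,0),f(w5,258,372,233,277,0))):
    A,B=[plane(*p,.2) for p in q];d=B-A;print('yaw',np.degrees(np.arctan2(d[1],d[0])),'mid',(A+B)/2)
# handle top-face outline centre at z .192
print('face',plane(*f(w6,648,376,232,164,400),.194),plane(*f(w5,243,392,233,277,0),.194))
# knob, handle rigs
X,e=tri([(a,320.4,213),(b,361,157),f(w6,648,376,232,164,400)]);print('top',X.round(4),np.round(e,4))
# stand rim / base from scene & side by centre lines
print('rim3',tri([(a,320.5,252.5),(b,356.3,186)])[0])
# long side edges of top face in w6 : left-lower to right-upper
for p,q in (((588,405),(622,318)),((672,430),(706,340))):
    A,B=plane(*f(w6,*p,232,164,400),.19),plane(*f(w6,*q,232,164,400),.19);d=B-A;print('edge',np.degrees(np.arctan2(d[1],d[0])),np.linalg.norm(d))
```

```text
port [0.4806 0.0729 0.1094] [0.002  0.0018 0.0031]
[0.481  0.0748 0.109 ]
[0.4825 0.0732 0.109 ]
[0.4789 0.0702 0.109 ]
eye [ 0.4909 -0.2346  0.1973] [0.0001 0.0001]
yaw 70.98831663960328 mid [ 0.49101111 -0.23342193  0.2       ]
yaw 71.14399852468487 mid [ 0.49091287 -0.23229252  0.2       ]
face [ 0.49046008 -0.23417401  0.194     ] [ 0.49048046 -0.23504023  0.194     ]
top [ 0.4858 -0.2369  0.1931] [0.0002 0.0053 0.0052]
rim3 [ 0.482833   -0.24098719  0.10969945]
edge 70.0912321882851 0.017875570170350394
edge 71.72350954567261 0.018507816754901537
```

Request:
carry_out(commands=[{"tx": -0.04,"ty": 0.08,"tz": 0.2,"rx": 0,"ry": 0,"rz": 0.43,"gripper": 1},{"tx": -0.04,"ty": 0.08,"tz": 0.5,"rx": 0,"ry": 0,"rz": 0.43,"gripper": 1},{"tx": -0.04,"ty": 0.08,"tz": 0.6,"rx": 0,"ry": 0,"rz": 0.43,"gripper": 1},{"tx": -0.04,"ty": 0.08,"tz": 0.6,"rx": 0,"ry": 0,"rz": 0.43,"gripper": 1}])

```text
time: 6.65
ee_pos: [0.4882, -0.2341, 0.2587]
tool_rot: [-179.8, -0.0, 71.1]
contact_force: [0.3, -0.0, 0.3]
opening: 0.0854
gripper_force: 0.0
```

Run:
```python
from h import *
w=snap('wrist','w7');a=snap('scene','a7');b=snap('side','b7');s=read_state();print(s['ee_pos'],s['tool_rot'])
for X in ((.488,-.2355,.2),(.4905,-.2345,.2),(.482,-.24,.2)): print(proj(w,X).round(1))
o=np.zeros((600,800,3),np.uint8)
u,v=proj(w,(.488,-.2355,.18)).astype(int);print(u,v)
o[:400,:400]=cv2.resize(w['image'][v-50:v+50,u-50:u+50],(400,400),interpolation=cv2.INTER_CUBIC)
o[:480,400:600]=cv2.resize(a['image'][180:276,300:340],(200,480),interpolation=cv2.INTER_CUBIC)
o[:480,600:800]=cv2.resize(b['image'][120:216,337:377],(200,480),interpolation=cv2.INTER_CUBIC)
cv2.imwrite('pics/c5.png',o)
```

```text
[ 0.48922093 -0.23538711  0.26146274] [1.79914418e+02 5.13329983e-03 7.10866883e+01]
[282.  243.5]
[285.7 240.6]
[274.5 253.6]
281 230
```

View pics/c5.png

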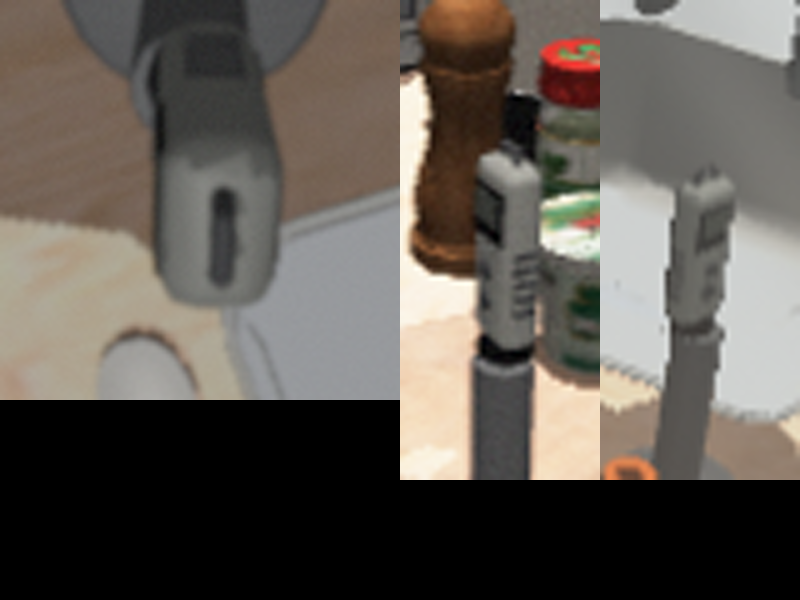

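The fingers are aligned with the handle's faces, and the eye is at wrist (286.5,238.7), about 2.5 mm towards +y of the tool. I'll correct for that, descend and grip.

Request:
carry_out(commands=[{"tx": 0.01,"ty": 0.025,"tz": 0.2,"rx": 0,"ry": 0,"rz": 0,"gripper": 1},{"tx": 0.01,"ty": 0.025,"tz": 0.4,"rx": 0,"ry": 0,"rz": 0,"gripper": 1},{"tx": 0.01,"ty": 0.025,"tz": 0.6,"rx": 0,"ry": 0,"rz": 0,"gripper": 1},{"tx": 0.01,"ty": 0.025,"tz": 0.8,"rx": 0,"ry": 0,"rz": 0,"gripper": 1},{"tx": 0.01,"ty": 0.025,"tz": 0.8,"rx": 0,"ry": 0,"rz": 0,"gripper": 1}])

```text
time: 7.3
ee_pos: [0.4908, -0.2355, 0.1789]
tool_rot: [-179.8, -0.0, 71.0]
contact_force: [-0.4, 0.6, -0.5]
opening: 0.0851
gripper_force: 0.0
```

Request:
carry_out(commands=[{"tx": 0,"ty": 0,"tz": 0.15,"rx": 0,"ry": 0,"rz": 0,"gripper": 1},{"tx": 0,"ty": 0,"tz": 0.3,"rx": 0,"ry": 0,"rz": 0,"gripper": 1},{"tx": 0,"ty": 0,"tz": 0.3,"rx": 0,"ry": 0,"rz": 0,"gripper": 1}])

```text
time: 7.6
ee_pos: [0.4913, -0.2359, 0.1503]
tool_rot: [-180.0, -0.0, 71.0]
contact_force: [0.1, -0.3, -0.1]
opening: 0.0854
gripper_force: 0.0
```

Request:
carry_out(commands=[{"tx": 0,"ty": 0,"tz": 0,"rx": 0,"ry": 0,"rz": 0,"gripper": -0.2},{"tx": 0,"ty": 0,"tz": 0,"rx": 0,"ry": 0,"rz": 0,"gripper": -0.4},{"tx": 0,"ty": 0,"tz": 0,"rx": 0,"ry": 0,"rz": 0,"gripper": -1},{"tx": 0,"ty": 0,"tz": 0,"rx": 0,"ry": 0,"rz": 0,"gripper": -1},{"tx": 0,"ty": 0,"tz": 0,"rx": 0,"ry": 0,"rz": 0,"gripper": -1}], newtons=40)

```text
time: 8.1
ee_pos: [0.4902, -0.2358, 0.1505]
tool_rot: [-179.8, 0.0, 70.9]
contact_force: [-6.9, 2.0, 1.6]
opening: 0.0176
gripper_force: 39.7
```

Request:
carry_out(commands=[{"tx": 0,"ty": -0.02,"tz": 0,"rx": 0,"ry": 0,"rz": 0,"gripper": -1},{"tx": 0,"ty": -0.02,"tz": 0,"rx": 0,"ry": 0,"rz": 0,"gripper": -1},{"tx": 0,"ty": -0.02,"tz": 0,"rx": 0,"ry": 0,"rz": 0,"gripper": -1}])

```text
time: 8.4
ee_pos: [0.4895, -0.2356, 0.1505]
tool_rot: [180.0, 0.0, 70.9]
contact_force: [-1.1, 0.6, 2.2]
opening: 0.0174
gripper_force: 39.5
```

Request:
carry_out(commands=[{"tx": 0,"ty": -0.01,"tz": -0.1,"rx": 0,"ry": 0,"rz": 0,"gripper": -1},{"tx": 0,"ty": -0.01,"tz": -0.3,"rx": 0,"ry": 0,"rz": 0,"gripper": -1},{"tx": 0,"ty": -0.01,"tz": -0.5,"rx": 0,"ry": 0,"rz": 0,"gripper": -1},{"tx": 0,"ty": -0.01,"tz": -0.7,"rx": 0,"ry": 0,"rz": 0,"gripper": -1},{"tx": 0,"ty": -0.01,"tz": -0.9,"rx": 0,"ry": 0,"rz": 0,"gripper": -1}])

```text
time: 8.9
ee_pos: [0.4888, -0.2352, 0.2418]
tool_rot: [180.0, -0.0, 70.9]
contact_force: [-0.2, 1.2, -0.9]
opening: 0.0179
gripper_force: 39.3
```

Request:
carry_out(commands=[{"tx": 0,"ty": 0,"tz": -0.2,"rx": 0,"ry": 0,"rz": 0,"gripper": -1},{"tx": 0,"ty": 0,"tz": -0.45,"rx": 0,"ry": 0,"rz": 0,"gripper": -1},{"tx": 0,"ty": 0,"tz": -0.7,"rx": 0,"ry": 0,"rz": 0,"gripper": -1},{"tx": 0,"ty": 0,"tz": -0.8,"rx": 0,"ry": 0,"rz": 0,"gripper": -1},{"tx": 0,"ty": 0,"tz": -0.8,"rx": 0,"ry": 0,"rz": 0,"gripper": -1}])

```text
time: 9.4
ee_pos: [0.4893, -0.2355, 0.3219]
tool_rot: [179.8, 0.0, 70.9]
contact_force: [-0.0, 0.6, -1.7]
opening: 0.0176
gripper_force: 39.4
```

Run:
```python
from h import *
a=snap('scene','a8');b=snap('side','b8');w=snap('wrist','w8');s=read_state();print(s['ee_pos'],s['tool_rot'],s['opening'],s['gripper_force'])
a0,b0=load('a7'),load('b7')
# changed pixels below the gripper: stem rows
for c,c0,n in((a,a0,'a'),(b,b0,'b')):
    p=proj(c,s['ee_pos']);q=proj(c,s['ee_pos']-[0,0,.132]);print(n,p.round(1),q.round(1))
    df=cv2.absdiff(c['image'],c0['image']).max(2)
    for v in range(int(p[1]),int(q[1])+14,4):
        xs=np.where(df[v,int(q[0])-25:int(q[0])+26]>25)[0]+int(q[0])-25
        print(v,xs.min() if len(xs) else None,xs.max() if len(xs) else None,len(xs))
```

```text
[ 0.48841538 -0.2351137   0.31903016] [-1.79902113e+02 -1.35114616e-02  7.09332133e+01] 0.017288529949916795 39.34985876083374
a [321.6 146.9] [320.4 215.2]
146 295 345 38
150 295 345 37
154 295 345 27
158 295 345 19
162 295 345 18
166 295 345 29
170 295 345 19
174 295 345 15
178 295 323 11
182 296 323 11
186 321 322 2
190 321 323 2
194 321 323 2
198 323 324 2
202 321 323 3
206 321 323 3
210 317 320 4
214 315 327 13
218 316 328 12
222 317 328 10
226 317 327 11
b [364.7 106.2] [357.  159.2]
106 344 381 23
110 344 381 31
114 344 381 32
118 344 381 27
122 345 381 20
126 362 381 10
130 375 381 7
134 375 381 5
138 379 379 1
142 None None 0
146 None None 0
150 None None 0
154 None None 0
158 352 361 7
162 352 363 12
166 351 362 12
170 351 362 12
```

Request:
carry_out(commands=[{"tx": 0.15,"ty": -0.06,"tz": 0,"rx": 0,"ry": 0,"rz": 0,"gripper": -1},{"tx": 0.4,"ty": -0.15,"tz": 0,"rx": 0,"ry": 0,"rz": 0,"gripper": -1},{"tx": 0.65,"ty": -0.24,"tz": 0,"rx": 0,"ry": 0,"rz": 0,"gripper": -1},{"tx": 0.85,"ty": -0.32,"tz": 0,"rx": 0,"ry": 0,"rz": 0,"gripper": -1},{"tx": 0.96,"ty": -0.36,"tz": 0,"rx": 0,"ry": 0,"rz": 0,"gripper": -1}])

```text
time: 10.05
ee_pos: [0.4853, -0.1306, 0.3196]
tool_rot: [-179.9, -0.0, 71.0]
contact_force: [0.1, -0.1, -0.7]
opening: 0.0175
gripper_force: 39.3
```

Request:
carry_out(commands=[{"tx": 0.15,"ty": -0.06,"tz": 0,"rx": 0,"ry": 0,"rz": 0,"gripper": -1},{"tx": 0.4,"ty": -0.15,"tz": 0,"rx": 0,"ry": 0,"rz": 0,"gripper": -1},{"tx": 0.65,"ty": -0.24,"tz": 0,"rx": 0,"ry": 0,"rz": 0,"gripper": -1},{"tx": 0.85,"ty": -0.32,"tz": 0,"rx": 0,"ry": 0,"rz": 0,"gripper": -1},{"tx": 0.96,"ty": -0.36,"tz": 0,"rx": 0,"ry": 0,"rz": 0,"gripper": -1}])

```text
time: 10.55
ee_pos: [0.4829, -0.0287, 0.3198]
tool_rot: [-180.0, 0.0, 71.0]
contact_force: [-0.8, 0.2, -1.2]
opening: 0.0172
gripper_force: 39.3
```

Request:
carry_out(commands=[{"tx": 0.15,"ty": -0.06,"tz": 0,"rx": 0,"ry": 0,"rz": 0,"gripper": -1},{"tx": 0.4,"ty": -0.15,"tz": 0,"rx": 0,"ry": 0,"rz": 0,"gripper": -1},{"tx": 0.65,"ty": -0.24,"tz": 0,"rx": 0,"ry": 0,"rz": 0,"gripper": -1},{"tx": 0.85,"ty": -0.32,"tz": 0,"rx": 0,"ry": 0,"rz": 0,"gripper": -1},{"tx": 0.96,"ty": -0.36,"tz": 0,"rx": 0,"ry": 0,"rz": 0,"gripper": -1}])

```text
time: 11.05
ee_pos: [0.4805, 0.0734, 0.3199]
tool_rot: [-180.0, 0.0, 71.0]
contact_force: [0.3, -0.7, -0.8]
opening: 0.0174
gripper_force: 39.3
```

Request:
carry_out(commands=[{"tx": 0,"ty": 0,"tz": 0,"rx": 0,"ry": 0,"rz": 0,"gripper": -1},{"tx": 0,"ty": 0,"tz": 0,"rx": 0,"ry": 0,"rz": 0,"gripper": -1},{"tx": 0,"ty": 0,"tz": 0,"rx": 0,"ry": 0,"rz": 0,"gripper": -1}])

```text
time: 11.35
ee_pos: [0.4807, 0.0714, 0.3202]
tool_rot: [180.0, 0.0, 70.9]
contact_force: [0.2, -0.1, -1.0]
opening: 0.0175
gripper_force: 39.3
```

Run:
```python
from h import *
a=snap('scene','a9');b=snap('side','b9');w=snap('wrist','w9');s=read_state();print(s['ee_pos'],s['tool_rot'],s['opening'],s['gripper_force'])
a0,b0=load('a3'),load('s3')
np.set_printoptions(linewidth=250)
for c,c0,n in((a,a0,'a'),(b,b0,'b')):
    p=proj(c,s['ee_pos']-[0,0,.03]);q=proj(c,s['ee_pos']-[0,0,.1385]);print(n,'tcp-30,tip',p.round(1),q.round(1))
    df=cv2.absdiff(c['image'],c0['image']).max(2)
    u=int(q[0])
    for v in range(int(p[1]),int(q[1])+8,3): print(v,df[v,u-12:u+13], u-12)
for X in ((.481,.073,.109),): print('port',proj(a,X),proj(b,X),proj(w,X))
print('w tip',proj(w,s['ee_pos']-[0,0,.1385]),'tcp-60',proj(w,s['ee_pos']-[0,0,.06]))
g=a0['image'].max(2);print('scene patch cols 200-235 rows 192-212');print(g[192:213,200:232])
```

```text
[0.48071565 0.07152389 0.32031788] [1.79993971e+02 5.77764449e-03 7.08643112e+01] 0.018106085979598115 39.33696806430817
a tcp-30,tip [213.2 133.5] [217.5 178.7]
133 [ 1  3  3  3 11 19  9  7 12 12  9  3 13  2  1  2  5  2  5  1  6  4  6  3  3] 205
136 [ 2  3  2  1 87 98 95 84 78 78 88 89 94 80  1  3  4  7  6  4  3  3  3  3  3] 205
139 [ 0  5  6  3  1  1  5  0 55 48 68  3  2  5  4  2  6  4  3  3  3  3  3  2  2] 205
142 [  2   6   3   3   3   2   4   7 180 163 128   3   1   5   1   4   5   1   5   4   4   4   3   2   4] 205
145 [ 8  5  1  1  4  5  4  4 27 28 22  6  2  2  1  4  4  2  1  1  2  0  1  6  4] 205
148 [ 4  6  3  7  3  1  1  3  7 39 21  6  1  4  2  3  1  3  5  5  1  2  4  6  4] 205
151 [  6   4   5   5   4   3   4   8  30 125 118  47   3   1   1   3   4   6   3   3   1   5   4   2   2] 205
154 [  4   5   6   5   1   7   4   2  45 149  61  47   7   3   5   4   2   4   2   2   3   1   0   4   3] 205
157 [ 5  3  4  3  2  6  7  2  4 17 57 46  5  1  7  5  1  9  7  5  8  3  3  3  2] 205
160 [ 2  3  5  3  8  3  2  4 12 22 56 63 47  2  2  6  6  6  4  7  2  4  8  5  8] 205
163 [ 2  2  7
[... 4920 characters left out ...]
 74  79  82 120 181 180 197 231 231 232 233]
 [232 232 231 232 231 220 111   4  14   7  12 101 199 232 234 221 192 194 100  91  79  97 129 196 210 132  99 193 233 234 233 233]
 [232 232 230 231 228 232 208  13   8   9   6  81 188 232 232 197  69  96 122 158 185 175 148  96  66  61  82 187 233 233 232 233]
 [231 232 231 231 229 230 209  16  16  14  21  56 164 230 229 200  93  74  72  76  75  77  73  71  67  77 153 219 235 233 232 233]
 [232 231 230 218 228 229 210  98  62  66  99 174 230 229 221 175 134  91  89  85  78  81  82  89 101 186 234 234 232 233 233 233]
 [232 232 228 206 221 230 229 229 228 229 227 228 212 177 157 186 233 227 205 176 114 141 186 218 233 233 233 233 232 233 232 233]]
```

Run:
```python
from h import *
np.set_printoptions(linewidth=250)
b0=load('s3');b=load('b9');w=load('w9');a=load('a9')
print('side s3 rows258-276 cols274-300');print(b0['image'].max(2)[258:277,274:300])
t=np.array([.4807,.0715])
for n,c in(('a',a),('b',b),('w',w)):
    print(n,[proj(c,[*t,z]).round(2) for z in(.182,.2,.109)], 'd/dx',(proj(c,[*(t+[.01,0]),.109])-proj(c,[*t,.109])).round(2),'d/dy',(proj(c,[*(t+[0,.01]),.109])-proj(c,[*t,.109])).round(2))
g=w['image'].max(2);print('wrist rows 150-250 step3, cols 262-305')
for v in range(150,262,4): print(v,g[v,258:308])
```

```text
side s3 rows258-276 cols274-300
[[176 140 133 133 134 135 134 134 133 133 133 134 134 134 134 133 132 133 135 134 133 133 135 135 135 134]
 [139 133 133 133 134 134 133 133 133 134 132 133 134 134 133 134 133 132 134 134 133 133 134 135 135 133]
 [132 115 116 129 134 134 133 133 134 134 132 132 134 134 134 133 132 132 133 134 134 133 134 135 136 134]
 [131 108 108 114 131 134 133 133 124 122 128 131 131 133 133 134 133 132 133 133 134 133 133 136 136 135]
 [177 140 113 108 114 116 144 122 110 108 112 122 127 132 132 131 134 133 134 133 134 133 134 135 135 135]
 [190 180 127 108 108 130 172 124  99  96  97 102 104 106 116 128 131 132 132 134 133 133 133 134 135 136]
 [190 190 178 175 171 173 174 117  93  93  94  95  95  95  98 112 128 131 132 133 134 134 133 134 135 136]
 [190 189 190 191 185 182 133  98  93  94  94  95  95  95  93  96 119 130 131 133 133 132 132 134 135 123]
 [190 189 190 191 185 181 116  92  93  93  95  94  94  93  94  93 107 128 120 131 133 132 132 133 135 106]
 [190 188 189 190 168 136 100  93  95  94  94  94  95  94  93  93 111 128 122 131 133 133 132 132 133 102
[... 6420 characters left out ...]
5  69  70  65  69  97 139 176 195 200 202 201 199 200 200 200 199 200 200 199 199]
250 [199 185 155 109  68  66  74  75  73  75  74  76  76  73  73  77  75  76  74  75  75  73  76  73  75  77  74  76  76  74  73  75  74  74  75  73  70  66  84 135 174 195 201 200 201 200 199 199 199 200]
254 [142  73  40  62  72  72  75  73  75  63  53  50  50  48  51  48  51  50  50  50  52  50  49  50  53  52  50  50  50  49  51  51  56  70  75  74  75  74  69  54  51 113 173 196 200 201 199 201 200 200]
258 [ 69  40  62  72  75  76  76  74  74  67  60  53  53  55  53  53  53  49  53  51  52  52  53  51  53  51  52  55  52  54  53  54  58  64  73  76  74  75  73  69  61  49 110 173 196 201 201 200 199 200]
```

Three views agree: the stem is offset from the port by about +5.3 mm (tool x) and +3.3 mm (tool y). I'll correct that, lower to just above the rim and measure again.

Request:
carry_out(commands=[{"tx": 0.053,"ty": 0.033,"tz": 0,"rx": 0,"ry": 0,"rz": 0,"gripper": -1},{"tx": 0.053,"ty": 0.033,"tz": 0.1,"rx": 0,"ry": 0,"rz": 0,"gripper": -1},{"tx": 0.053,"ty": 0.033,"tz": 0.25,"rx": 0,"ry": 0,"rz": 0,"gripper": -1},{"tx": 0.053,"ty": 0.033,"tz": 0.4,"rx": 0,"ry": 0,"rz": 0,"gripper": -1},{"tx": 0.053,"ty": 0.033,"tz": 0.5,"rx": 0,"ry": 0,"rz": 0,"gripper": -1}])

```text
time: 12.0
ee_pos: [0.4851, 0.0761, 0.2685]
tool_rot: [-179.9, 0.0, 70.9]
contact_force: [0.2, -0.4, -0.1]
opening: 0.0174
gripper_force: 39.3
```

Request:
carry_out(commands=[{"tx": 0,"ty": 0,"tz": 0,"rx": 0,"ry": 0,"rz": 0,"gripper": -1},{"tx": 0,"ty": 0,"tz": 0,"rx": 0,"ry": 0,"rz": 0,"gripper": -1},{"tx": 0,"ty": 0,"tz": 0,"rx": 0,"ry": 0,"rz": 0,"gripper": -1}])

```text
time: 12.3
ee_pos: [0.4858, 0.0762, 0.271]
tool_rot: [179.9, -0.0, 70.9]
contact_force: [-0.1, -0.3, -0.4]
opening: 0.018
gripper_force: 39.3
```

```bash
cat > m.py <<'E'
from h import *
def edge(row,o,inv):
    # centre of the widest run over half of the peak
    r=row.astype(float); m=r>r.max()*.5; i=r.argmax(); l=i
    while l>0 and m[l-1]: l-=1
    k=i
    while k<len(r)-1 and m[k+1]: k+=1
    return o+(r[l-1:k+2]*np.arange(l-1,k+2)).sum()/r[l-1:k+2].sum() if l>0 else None, r.max(), k-l+1
def meas(tag,port={'a':220.9,'b':285.3}):
    a=snap('scene','a'+tag);b=snap('side','b'+tag);w=snap('wrist','w'+tag);s=read_state()
    P=s['ee_pos'];print(P.round(4),s['tool_rot'].round(2),s['contact_force'].round(2),s['gripper_force'])
    for n,c,c0 in(('a',a,load('a3')),('b',b,load('s3'))):
        df=cv2.absdiff(c['image'],c0['image']).max(2)
        for z in (.06,.075,.09,.1,.11,.12,.127,.132,.1385):
            u,v=proj(c,P-[0,0,z]); i,j=int(u),int(round(v))
            print(n,z,'pred',u.round(1),j,'obs',edge(df[j,i-9:i+12],i-9,0))
        print('  axis u at rim',proj(c,[*P[:2],.109]).round(2),'port',port[n])
    return a,b,w,P
E
python3 - <<'E'
from m import *
np.set_printoptions(linewidth=250)
a,b,w,P=meas('10')
print('w tip',proj(w,P-[0,0,.1385]),'rim',proj(w,[*P[:2],.109]))
g=w['image'].max(2)
for v in range(150,262,4): print(v,g[v,256:308])
E
```

```text
[0.4858 0.0762 0.2709] [ 1.7994e+02 -3.0000e-02  7.0930e+01] [ 0.22 -0.66 -1.35] 39.3273264169693
a 0.06 pred 216.9 166 obs (np.float64(216.97826086956522), np.float64(57.0), np.int64(3))
a 0.075 pred 217.5 172 obs (np.float64(217.58653846153845), np.float64(42.0), np.int64(2))
a 0.09 pred 218.1 178 obs (np.float64(218.15702479338842), np.float64(54.0), np.int64(2))
a 0.1 pred 218.4 182 obs (np.float64(218.32231404958677), np.float64(56.0), np.int64(2))
a 0.11 pred 218.8 186 obs (np.float64(219.02189781021897), np.float64(55.0), np.int64(3))
a 0.12 pred 219.2 190 obs (np.float64(218.60997067448682), np.float64(134.0), np.int64(2))
a 0.127 pred 219.5 192 obs (np.float64(219.33333333333334), np.float64(45.0), np.int64(2))
a 0.132 pred 219.7 194 obs (np.float64(219.4742268041237), np.float64(42.0), np.int64(2))Traceback (most recent call last):
  File "<stdin>", line 3, in <module>
  File "m.py", line 16, in meas
    print(n,z,'pred',u.round(1),j,'obs',edge(df[j,i-9:i+12],i-9,0))
                                        ~~~~^^^^^^^^^^^^^^^^^^^^^^
  File "m.py", line 8, in edge
    return o+(r[l-1:k+2]*np.arange(l-1,k+2)).sum()/r[l-1:k+2].sum() if l>0 else None, r.max(), k-l+1
              ~~~~~~~~~~^~~~~~~~~~~~~~~~~~~
ValueError: operands could not be broadcast together with shapes (4,) (5,)
```

```bash
python3 - <<'E'
import re
s=open('m.py').read()
s=s.replace("if l>0 else None","if 0<l and k<len(r)-1 else None")
open('m.py','w').write(s)
E
python3 - <<'E'
from m import *
np.set_printoptions(linewidth=250)
a,b,w,P=meas('11')
print('w tip',proj(w,P-[0,0,.1385]),'rim',proj(w,[*P[:2],.109]))
g=w['image'].max(2)
for v in range(168,250,3): print(v,g[v,256:308])
E
```

```text
[0.4856 0.0762 0.2706] [ 1.7997e+02 -1.0000e-02  7.0930e+01] [-0.27 -0.11  0.3 ] 39.32771623134613
a 0.06 pred 216.9 166 obs (np.float64(217.20661157024793), np.float64(59.0), np.int64(2))
a 0.075 pred 217.4 172 obs (np.float64(217.58163265306123), np.float64(38.0), np.int64(2))
a 0.09 pred 218.0 178 obs (np.float64(218.14728682170542), np.float64(58.0), np.int64(2))
a 0.1 pred 218.4 182 obs (np.float64(218.35772357723576), np.float64(57.0), np.int64(2))
a 0.11 pred 218.8 186 obs (np.float64(219.02142857142857), np.float64(58.0), np.int64(3))
a 0.12 pred 219.2 190 obs (np.float64(218.58187134502924), np.float64(131.0), np.int64(2))
a 0.127 pred 219.4 193 obs (np.float64(219.4954954954955), np.float64(42.0), np.int64(2))
a 0.132 pred 219.6 194 obs (None, np.float64(36.0), np.int64(7))
a 0.1385 pred 219.9 197 obs (None, np.float64(39.0), np.int64(3))
  axis u at rim [220.72 205.58] port 220.9
b 0.06 pred 281.5 228 obs (np.float64(284.264192139738), np.float64(145.0), np.int64(3))
b 0.075 pred 281.5 234 obs (np.float64(284.51307847082495), np.float64(146.0), np.int64(4))
b 0.09 pred 281
[... 5920 characters left out ...]
8 109 108 110 108 110 108 107 109 112 109 110 108 109 111]
243 [129 129 122 117 110 109 107 106 107 106  98  90  77  66  57  52  43  37  29  25  31  25  31  33  35  34  34  37  42  44  46  55  59  67  76  94 103 108 109 108 108 109 109 109 107 108 108 107 107 107 108 107]
246 [136 135 139 135 137 137 132 117  91  66  58  63  68  68  74  74  75  78  74  73  76  76  75  76  73  77  75  75  74  75  75  75  73  71  67  64  66  75  89  99 105 106 107 108 106 108 109 108 109 108 108 108]
249 [137 139 137 135 123  97  73  66  71  72  74  76  75  74  75  73  74  73  74  75  74  76  73  73  74  74  75  75  75  74  76  76  74  74  76  73  74  73  69  62  64  86  99 102 104 103 101 102 101 102 102 105]
```

The stem is centred within about 1–2 mm in all three views, against a clearance of 7 mm. I'll lower it.

Request:
carry_out(commands=[{"tx": -0.005,"ty": 0,"tz": 0.05,"rx": 0,"ry": 0,"rz": 0,"gripper": -1},{"tx": -0.005,"ty": 0,"tz": 0.15,"rx": 0,"ry": 0,"rz": 0,"gripper": -1},{"tx": -0.005,"ty": 0,"tz": 0.25,"rx": 0,"ry": 0,"rz": 0,"gripper": -1},{"tx": -0.005,"ty": 0,"tz": 0.35,"rx": 0,"ry": 0,"rz": 0,"gripper": -1},{"tx": -0.005,"ty": 0,"tz": 0.4,"rx": 0,"ry": 0,"rz": 0,"gripper": -1}])

```text
time: 13.1
ee_pos: [0.4847, 0.0756, 0.2286]
tool_rot: [-179.9, 0.1, 70.9]
contact_force: [-0.1, -0.0, -1.0]
opening: 0.0173
gripper_force: 39.3
```

Run:
```python
from m import *
np.set_printoptions(linewidth=250)
a,b,w,P=meas('12')
ga=a['image'].max(2);gb=b['image'].max(2);g=w['image'].max(2)
print('scene 196-213, 210-232');print(ga[196:214,210:232])
print('side 252-276 274-298');print(gb[252:277,274:298])
print('w tcp-105',proj(w,P-[0,0,.105]),'rim',proj(w,[*P[:2],.109]))
for v in range(186,240,3): print(v,g[v,256:304])
```

```text
[0.4851 0.0757 0.2298] [-1.7996e+02  2.0000e-02  7.0930e+01] [-0.44 -0.07 -0.18] 39.327834248542786
a 0.06 pred 218.4 182 obs (np.float64(218.35051546391753), np.float64(47.0), np.int64(2))
a 0.075 pred 218.9 188 obs (np.float64(219.01501501501502), np.float64(110.0), np.int64(3))
a 0.09 pred 219.5 194 obs (np.float64(218.9672131147541), np.float64(47.0), np.int64(3))
a 0.1 pred 219.9 198 obs (np.float64(218.5818181818182), np.float64(102.0), np.int64(2))
a 0.11 pred 220.3 202 obs (None, np.float64(152.0), np.int64(2))
a 0.12 pred 220.6 205 obs (None, np.float64(153.0), np.int64(9))
a 0.127 pred 220.9 208 obs (np.float64(214.14564220183487), np.float64(147.0), np.int64(6))
a 0.132 pred 221.1 210 obs (None, np.float64(116.0), np.int64(4))
a 0.1385 pred 221.3 212 obs (None, np.float64(117.0), np.int64(11))
  axis u at rim [220.67 205.72] port 220.9
b 0.06 pred 281.9 244 obs (np.float64(282.0461133069829), np.float64(123.0), np.int64(15))
b 0.075 pred 281.8 250 obs (None, np.float64(131.0), np.int64(21))
b 0.09 pred 281.8 256 obs (None, np.float64(91.0), np.int64(5))
b 0.1 pred 281.8 25
[... 7311 characters left out ...]
3  54  54  53  53  63  85 108 119 119 117 118 117 118 117 118 117 117 119 118 117 118 118 118 118 119 117]
231 [101 111 116 118 117 117 116 118 117 117 120 118 118 119 117 119 116 104  76  53  53  54  53  54  52  54  62  87 109 117 117 117 119 120 121 118 118 118 117 118 116 118 117 116 118 119 117 119]
234 [113 116 117 115 116 117 115 114 116 116 115 116 117 115 116 116 115 102  76  56  53  54  53  51  54  53  58  81 106 117 118 117 115 115 116 116 118 118 119 119 117 118 117 116 116 117 116 116]
237 [115 119 116 116 116 117 116 115 117 116 118 115 115 115 114 117 113  94  72  53  53  53  52  56  57  55  53  79 105 116 116 115 118 117 117 117 116 116 114 116 115 113 115 116 116 115 117 117]
```

All views agree to about 1 mm. I'll lower the rest of the way and let it settle.

Request:
carry_out(commands=[{"tx": 0.005,"ty": 0.002,"tz": 0.05,"rx": 0,"ry": 0,"rz": 0,"gripper": -1},{"tx": 0.005,"ty": 0.002,"tz": 0.15,"rx": 0,"ry": 0,"rz": 0,"gripper": -1},{"tx": 0.005,"ty": 0.002,"tz": 0.25,"rx": 0,"ry": 0,"rz": 0,"gripper": -1},{"tx": 0.005,"ty": 0.002,"tz": 0.32,"rx": 0,"ry": 0,"rz": 0,"gripper": -1},{"tx": 0.005,"ty": 0.002,"tz": 0.36,"rx": 0,"ry": 0,"rz": 0,"gripper": -1}])

```text
time: 13.75
ee_pos: [0.4852, 0.076, 0.1931]
tool_rot: [-179.9, 0.0, 70.9]
contact_force: [0.1, -0.3, -0.8]
opening: 0.0175
gripper_force: 39.3
```

Request:
carry_out(commands=[{"tx": 0,"ty": 0,"tz": 0,"rx": 0,"ry": 0,"rz": 0,"gripper": -1},{"tx": 0,"ty": 0,"tz": 0,"rx": 0,"ry": 0,"rz": 0,"gripper": -1},{"tx": 0,"ty": 0,"tz": 0,"rx": 0,"ry": 0,"rz": 0,"gripper": -1},{"tx": 0,"ty": 0,"tz": 0,"rx": 0,"ry": 0,"rz": 0,"gripper": -1},{"tx": 0,"ty": 0,"tz": 0,"rx": 0,"ry": 0,"rz": 0,"gripper": -1}])

```text
time: 14.25
ee_pos: [0.4858, 0.0761, 0.1946]
tool_rot: [180.0, -0.0, 70.9]
contact_force: [0.2, 0.2, -1.4]
opening: 0.0176
gripper_force: 39.3
```

Run:
```python
from h import *
np.set_printoptions(linewidth=250)
w=snap('wrist','w13');b=snap('side','b13');s=read_state();P=s['ee_pos'];print(P,s['tool_rot'],s['contact_force'],s['gripper_force'])
print('rim',proj(w,[*P[:2],.109]));g=w['image'].max(2)
for v in range(210,258,3): print(v,g[v,250:310])
print(b['image'].max(2)[256:272,276:296])
```

```text
[0.48575886 0.07612822 0.19444256] [ 1.79986977e+02 -6.97649876e-03  7.09338577e+01] [ 0.21733021  0.49613437 -0.14596441] 39.32765185832977
rim [280.90022763 223.77751845]
210 [84 86 85 84 84 81 85 85 85 85 84 83 78 73 60 54 57 61 65 63 68 76 77 77 83 85 85 85 86 83 83 81 76 72 69 67 62 62 59 55 60 71 80 83 87 86 86 84 84 83 85 83 87 87 83 86 82 85 84 84]
213 [84 83 85 84 86 83 84 86 84 74 65 57 56 61 70 79 83 85 86 87 88 85 85 83 83 77 78 78 78 80 79 82 82 81 84 84 82 87 82 77 66 57 55 60 67 77 85 85 86 86 84 86 85 84 85 85 86 85 84 81]
216 [81 84 86 86 85 85 83 81 67 59 61 69 78 81 82 83 84 80 78 79 82 84 80 77 67 57 56 53 53 54 56 58 65 76 81 82 79 80 80 83 84 81 79 69 63 61 70 83 83 88 86 85 86 87 87 85 85 85 86 84]
219 [ 83  85  83  84  81  85  79  71  69  75  81  82  82  80  80  80  79  83  89  85  87  84  86  81  69  58  52  53  54  54  52  53  65  77  81  86  85  83  82  82  78  79  81  80  80  76  67  70  81  83  84  84  82  82  85  84  87  88  96 100]
222 [ 84  86  83  85  84  79  69  70  79  82  81  80  78  80  83  85  84  84  84  83  89  86  88  81  65  52  52  53  53  5
[... 3457 characters left out ...]
01 111 124 128 128 128 130 130 129]
 [104 109 110 105 100  97  91  89  91  89  90  89  93 108 123 127 128 129 129 129]
 [103 104 102 101  90  90  91  89  90  90  90  89  88  90 115 126 128 129 129 129]
 [103 103 101 100  86  89  91  88  90  89  89  89  88  87 103 124 116 127 129 129]
 [103 103 101 100  88  90  91  88  90  92  87  89  88  87 107 124 118 127 129 129]
 [103 103  96  99  95  96  97  91  90  93  89  90  89  82 116 124 113 125 129 129]
 [102 103  90  96  99 100 100  90  90  93  90  89  90  96 106 102 107 125 130 121]
 [103 102  94  89  97 101 101  96  93  93  96  96  99 102  96  90 111 126 125 108]
 [102 103  96  89  88  95  99 101 100 100 102 100  99  92  89  94 123 128 115 105]]
```

Request:
carry_out(commands=[{"tx": -0.005,"ty": -0.004,"tz": 0,"rx": 0,"ry": 0,"rz": 0,"gripper": -1},{"tx": -0.01,"ty": -0.008,"tz": 0,"rx": 0,"ry": 0,"rz": 0,"gripper": -1},{"tx": -0.01,"ty": -0.008,"tz": 0,"rx": 0,"ry": 0,"rz": 0,"gripper": -1},{"tx": -0.01,"ty": -0.008,"tz": 0,"rx": 0,"ry": 0,"rz": 0,"gripper": -1},{"tx": -0.01,"ty": -0.008,"tz": 0,"rx": 0,"ry": 0,"rz": 0,"gripper": -1}])

```text
time: 14.85
ee_pos: [0.4846, 0.0754, 0.1943]
tool_rot: [-180.0, 0.0, 70.9]
contact_force: [0.5, -0.3, 0.2]
opening: 0.0175
gripper_force: 39.3
```

Request:
carry_out(commands=[{"tx": 0,"ty": 0,"tz": 0,"rx": 0,"ry": 0,"rz": 0,"gripper": -1},{"tx": 0,"ty": 0,"tz": 0,"rx": 0,"ry": 0,"rz": 0,"gripper": -1},{"tx": 0,"ty": 0,"tz": 0,"rx": 0,"ry": 0,"rz": 0,"gripper": -1},{"tx": 0,"ty": 0,"tz": 0,"rx": 0,"ry": 0,"rz": 0,"gripper": -1},{"tx": 0,"ty": 0,"tz": 0,"rx": 0,"ry": 0,"rz": 0,"gripper": -1}])

```text
time: 15.35
ee_pos: [0.4846, 0.0754, 0.1943]
tool_rot: [180.0, -0.0, 70.9]
contact_force: [-0.0, -0.2, -0.8]
opening: 0.0176
gripper_force: 39.3
```

Run:
```python
from h import *
np.set_printoptions(linewidth=250)
w=snap('wrist','w14');b=snap('side','b14');s=read_state();P=s['ee_pos'];print(P,s['contact_force'],s['gripper_force'],np.abs(s['qvel']).max())
g=w['image'].max(2)
for v in (222,228,231,234,237): print(v,g[v,255:300])
print(b['image'].max(2)[257:269:3,276:296])
```

```text
[0.4846052  0.07544377 0.19431593] [-0.25731347 -0.19833848 -0.48350474] 39.32843327522278 0.12235271750998579
222 [84 79 69 73 77 81 81 83 80 78 82 84 84 84 83 84 87 85 83 67 58 52 54 55 54 55 54 62 74 84 84 84 82 83 83 81 82 81 78 79 81 83 80 76 71]
228 [85 82 79 82 82 83 81 70 60 59 66 75 81 81 82 85 83 83 78 64 54 53 54 56 55 54 55 58 68 81 86 86 87 88 86 85 81 69 60 60 76 82 92 93 94]
231 [ 85  82  79  79  80  80  84  78  59  57  55  55  62  71  74  75  76  76  72  61  57  56  51  55  55  53  51  57  70  78  84  87  84  85  81  71  64  52  62  86 105 113 111 107 100]
234 [123 119 108  94  89  92  97 102  93  80  61  54  53  56  60  62  65  66  63  59  56  55  55  54  55  55  53  56  61  70  72  68  65  59  56  51  54  62  82 105 116 116 112 104 105]
237 [119 121 118 114 113 112 111 115 114 114 100  82  63  53  57  57  54  55  53  51  54  55  52  52  54  55  57  52  55  53  53  54  55  55  57  68  87 110 117 117 112 108 107 113 115]
[[129 129 130 130 129 129 128 111  93  91 104 126 129 129 128 129 130 130 129 130]
 [129 128 130 130 129 129 130 111  93  90  96 125 130 130 128 128 130 130 130 129]
 [115 125 128 121 108 105 102  91  89  90  93 101 111 125 128 129 128 130 130 129]
 [103 103 101 100  87  87  91  89  89  90  92  89  89  88 104 123 117 127 130 129]]
```

```bash
python3 -c "
from bench import close_job
print(close_job())"
```

```text
the job is handed in; nothing more can be done
None
```

I opened the vent cover and handed the job in with the thermometer held upright and still in the port, its tip about 53 mm below the rim and its stem within roughly 2 mm of centre. The hand-in returned no verdict; I saw no sign of contact with the pot.

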